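# Cull the bad brackets from the project enclosure

## Task

The aluminium enclosure holds the six small steel angle brackets for the next build, but two are scrap: one has its upright leg bent outwards, and one has its foot sawn off short. Slide the enclosure's lid fully open, take out just the two bad brackets and put them in the grey parts tray, leaving the four good ones standing where they are, then slide the lid fully shut again. Do not disturb the other things on the desk.

Things in the scene. Friction and masses are not known exactly. Their poses are not given: they have to be found in the camera images.
- enclosure: Aluminium project box, 146 mm (body x) by 206 mm (body y) by 50 mm high, walls 3 mm; stands fast on the desk. Origin: centre of its underside, on the desk; body z up. Each long wall has a top lip that juts in 3.5 mm past its inner face, over the lid's edge. The end wall at body -y is 50 mm high, the one at body +y 42.5 mm: the lid slides out over it.
- box_floor (a point): Centre of the enclosure's inner floor (thin black lining), 5 mm above the desk; axes of the enclosure. Inner space 140 x 200 mm. Brackets stand in two rows along y: centres near x = -28 and +28 mm, at y near -60, -12 and +36 mm, any bracket in any place, axes within 0.2 rad of the enclosure's. At least 25 mm is free beyond both long edges (body x sides) of each bracket.
- lid (a joint): Aluminium sliding lid, 139 x 203 mm, 3 mm thick, top 46 mm above the desk: 0 = fully shut, grows as it slides out along the enclosure's body +y, 0.160 m = fully open (stop), when all six places are clear of it. Starts 0 to 30 mm open, hiding most or all of the brackets. It slides stiffly (about 2 N) and stays where it is left.
- lid_knob (a point): Centre of the top of the round black pull knob fixed on the lid: 20 mm diameter over its upper 12 mm (17 mm at its base), 20 mm tall, top 66 mm above the desk. It lies on the lid's centre line, at body y = +40 mm of the enclosure when the lid is shut, and travels with the lid. Site axes are those of the enclosure.
- bracket_a: Sound zinc-plated steel angle bracket: one leg flat (the foot), one standing square to it, each 30 mm long, 16 mm wide (body x), 3 mm thick, about 22 g. Origin: centre of the foot's underside, on the enclosure's floor; body z up. The foot runs along body y from -15 to +15 mm; the upright leg stands at its -y end (outer face at y = -15 mm), top 30 mm above the origin.
- bracket_b: Sound zinc-plated steel angle bracket: one leg flat (the foot), one standing square to it, each 30 mm long, 16 mm wide (body x), 3 mm thick, about 22 g. Origin: centre of the foot's underside, on the enclosure's floor; body z up. The foot runs along body y from -15 to +15 mm; the upright leg stands at its -y end (outer face at y = -15 mm), top 30 mm above the origin.
- bracket_c: Sound zinc-plated steel angle bracket: one leg flat (the foot), one standing square to it, each 30 mm long, 16 mm wide (body x), 3 mm thick, about 22 g. Origin: centre of the foot's underside, on the enclosure's floor; body z up. The foot runs along body y from -15 to +15 mm; the upright leg stands at its -y end (outer face at y = -15 mm), top 30 mm above the origin.
- bracket_d: Sound zinc-plated steel angle bracket: one leg flat (the foot), one standing square to it, each 30 mm long, 16 mm wide (body x), 3 mm thick, about 22 g. Origin: centre of the foot's underside, on the enclosure's floor; body z up. The foot runs along body y from -15 to +15 mm; the upright leg stands at its -y end (outer face at y = -15 mm), top 30 mm above the origin.
- bracket_bent: Scrap: the same bracket, with its upright leg bent outwards, away from the foot, by 32 degrees (it leans towards body -y, its tip 30 mm out from the centre of the foot and about 26 mm high). Foot 30 x 16 mm, 3 mm thick. Origin: centre of the underside of the foot; axes as for the sound ones.
- bracket_short: Scrap: the same bracket, with a full 30 mm upright leg but its foot sawn off to 16 mm (body y from -15 to +1 mm). Origin: where the centre of a full foot's underside would be, so 15 mm from the upright leg's outer face; axes as for the sound ones.
- tray: Open grey plastic parts tray, empty, 130 mm (body x) by 96 mm (body y) by 20 mm high, walls and floor 3 mm; it stays put on the desk. Origin: centre of its underside; body z up.
- key: Bystander: black plastic straight Morse key, base 115 x 70 mm, 60 mm high. Origin: centre of its underside.
- tumbler: Bystander: clear glass tumbler, 76 mm across, 95 mm tall. Origin: centre of its underside.
- radio: Bystander: orange handheld radio lying on its back, 56 x 112 x 34 mm plus a 105 mm aerial towards its body +y. Origin: centre of the case's underside.
- jar: Bystander: clip-top clear plastic jar of connectors with a white lid, 65 mm across, 65 mm tall. Origin: centre of its underside.
There are look-alikes about, which are no part of the job. There is more than one size of the tray; the one meant has the size given above.

How it is judged:
By the outcome, as a careful person would: the job done as asked, in the order asked, and still so for the second after the job is handed in, with the robot touching nothing.
It also fails if it takes over 61 s, if anything falls off the work surface, if the arm or the gripper's body presses on something with over 40 N, if the wrist force passes 120 N, or if a joint passes its speed limit or range.

## Robot

A 7-joint arm with a two-finger parallel gripper is mounted at the origin on the work surface. World frame = base frame: x ahead of the robot, y to its left, z up, the work surface at z = 0. Lengths are in m, angles in rad, forces in N, time in s.
With the tool pointing down it reaches from about 0.425 to 0.925 m from the base axis. Payload 6.8 kg.
Tool frame: the origin (TCP) lies on the centre line of the jaws, within the pads' length; the fingertips stand 14 mm ahead of it and the grasp point (between the pads) lies 5 mm behind it; z points along the fingers, y is the line along which they close (so a half turn about z gives the same grasp; the last joint's range is limited). The gripper opens to 88 mm and grips with 3 to 60 N. Pads are 20 mm wide; open, the fingers measure 115 mm over their backs; the gripper's body (75 mm by 178 mm) begins 61 mm behind the grasp point.
Start: joints at [1.234, 0.477, 0.022, 1.555, -0.011, 1.109, -0.083], TCP at [0.153, -0.657, 0.237] pointing down, gripper open.
Joint ranges: [-2.96, 2.96], [-0.34, 2.1], [-1.41, 1.46], [0.24, 2.44], [-1.37, 4.51], [0.17, 1.92], [-2.96, 2.96]. Speed limits (rad/s): [2.39, 2.39, 3.14, 3.14, 3.14, 3.14, 3.14].

## Interface

Orientations are given as a unit quaternion [x, y, z, w].
In Python, from cell import manip, jaws, imaging, nets gives the robot as it stands. Calls block until the motion is done:
- manip.movep(position, orientation): joint-space move of the TCP to a pose.
- manip.move_linear(position, rot=None, max_speed=0.15, force_limit=None): straight line of the TCP; rot=None keeps the orientation; max_speed is the mean speed in m/s. With force_limit (N) it stops when the force on the tool has changed by that much, and returns True; else False.
- manip.movej(angles): joint-space move.
- jaws.command_gripper(opening, force=None): finger opening in m; force is the grip in N (None keeps the last); returns when the fingers have stopped.
- manip.wait(seconds).
- manip.ik(position, orientation): joint angles nearest the present ones, or None.
- manip.get_state(): the state.
- imaging.camera(name): name is "scene" or "top"; returns (picture, depth): 420x560x3 uint8, blue, green, red; 420x560 float32, m along the optical axis (not along the pixel's ray), 0 where there is no reading.
- imaging.camera_model(name): a dict with "camera_matrix" (3x3 intrinsics, pixels), "position" and "orientation" of the camera in the world. Camera axes: x right, y up, looking along -z (the intrinsics and any distortion apply to the point x, -y, -z); pixel columns grow to the right and rows downward; lengths in m; the calibration is good to about 2 mm. A picture is of the moment at which its call begins. camera_model takes no time and is no camera call.
A pose or a line that the arm cannot do raises manip.Unreachable and nothing moves.
- manip.finish_job(): hands the job in; it is judged then, once.
Trained networks look in the newest picture that a camera, given by its name, has taken for a name from the list of things; names that differ only in an ending like _2 or _b are one class to them, and where a whole thing is asked for, a point or a joint stands for the part that bears it (a point fixed in the world has none). Each returns a list of dicts, best first, with "conf" (0 to 1); they miss things now and then, are a little off and sometimes report something else, mostly with a low value. They report only what shows in the picture. A call takes as long as a camera call. They do not tell look-alikes from the thing itself.
- nets.look_for(target, camera): "pixel" ([column, row] in pixels, amid what is visible of it).
The state is a dict: "t": time; "joint_pos": joint angles; "joint_vel": joint speeds; "tau": joint torques, N m; "ee_pos": TCP position; "orientation": TCP orientation; "contact_force": force on the tool from outside, world axes, zero at the start; "moment": the same for the moment, N m; "finger_gap": finger opening in m; "grip_force": force on a finger pad.
Only numpy, scipy, OpenCV 4.12 (cv2) and the standard library are available. Lean on these libraries where they do the work, as an engineer would, in place of code of your own. Each camera call takes 0.05 s, during which the arm holds its last target. There are 200 camera calls.

## Working session

There is one attempt and no reset: what is moved stays moved. The work goes in short steps, each a Python script; the robot and the scene stay as the last script left them, time stands still between calls to the robot, and variables do not carry over. Pictures are saved under pics/ and viewed, at most 10 in all, crops included, and the job is handed in when it is done.

```bash
mkdir -p pics; ls
python3 - <<'E'
from cell import manip,jaws,imaging,nets
import cv2,numpy as np
for n in("scene","top"):
    p,d=imaging.camera(n); cv2.imwrite(f"pics/{n}0.png",p); np.savez(f"{n}0.npz",p=p,d=d)
    m=imaging.camera_model(n); print(n,m)
s=manip.get_state(); print(s["t"],s["orientation"],s["joint_pos"])
E
```

```text
pics
scene {'camera_matrix': array([[405.27437562,   0.        , 284.25312417],
       [  0.        , 405.27437562, 214.80117024],
       [  0.        ,   0.        ,   1.        ]]), 'position': array([ 1.13027697, -0.47281249,  0.58396902]), 'orientation': array([0.38384642, 0.21420426, 0.4297074 , 0.78875219])}
top {'camera_matrix': array([[461.18019527,   0.        , 280.36172677],
       [  0.        , 461.18019527, 209.77790985],
       [  0.        ,   0.        ,   1.        ]]), 'position': array([ 0.34153676, -0.11340643,  1.07018835]), 'orientation': array([-0.07698652,  0.0568807 ,  0.7150742 , -0.69246411])}
0.1 [ 9.93463162e-01  1.14150120e-01 -1.61703416e-04 -8.17804062e-04] [ 1.23387105  0.47772096  0.02236011  1.55635808 -0.01149441  1.10930933
 -0.08313318]
```

View pics/top0.png

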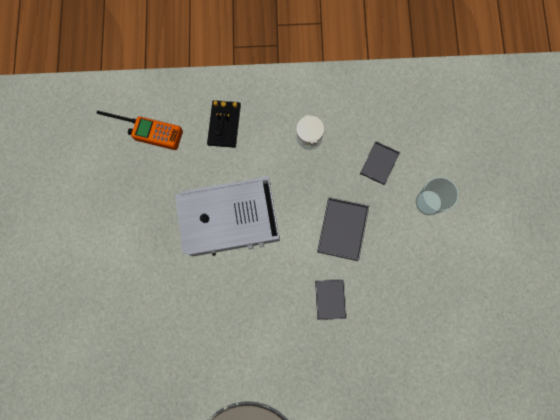

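View pics/scene0.png

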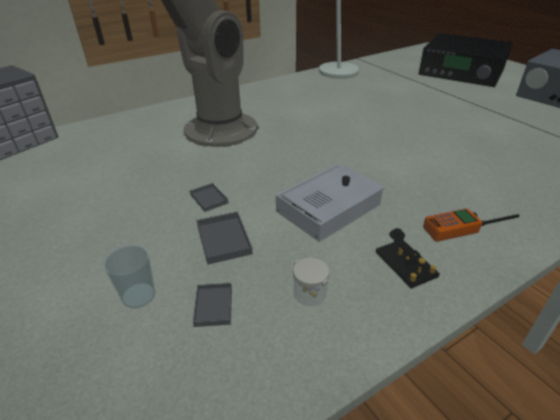

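```bash
cat > h.py <<'E'
import numpy as np,cv2
from scipy.spatial.transform import Rotation as R
from cell import manip,jaws,imaging,nets
def cloud(n,d):
    m=imaging.camera_model(n);K=m["camera_matrix"];v,u=np.mgrid[:d.shape[0],:d.shape[1]]
    P=np.stack([(u-K[0,2])/K[0,0]*d,-(v-K[1,2])/K[1,1]*d,-d],-1)
    W=P@R.from_quat(m["orientation"]).as_matrix().T+m["position"]; W[d==0]=np.nan; return W
def proj(n,X):
    m=imaging.camera_model(n);K=m["camera_matrix"]
    p=(np.atleast_2d(X)-m["position"])@R.from_quat(m["orientation"]).as_matrix()
    return np.stack([K[0,2]-K[0,0]*p[:,0]/p[:,2],K[1,2]+K[1,1]*p[:,1]/p[:,2]],-1)
def rect(W,mask):
    xy=W[mask][:,:2]; return cv2.minAreaRect((xy*1000).astype(np.float32))
def down(yaw): # tool z down, tool y axis (closing line) at world angle yaw
    y=np.array([np.cos(yaw),np.sin(yaw),0]);z=np.array([0,0,-1.]);return R.from_matrix(np.stack([np.cross(y,z),y,z],1)).as_quat()
E
python3 - <<'E'
from h import *
np.set_printoptions(precision=4,suppress=True)
for n in("top","scene"):
    f=np.load(n+"0.npz");W=cloud(n,f["d"]);z=W[...,2]
    print(n,"desk z",[np.nanmedian(z[a:a+10,b:b+10]) for a,b in((300,200),(180,300))])
    if n=="top":
        box=(slice(160,275),slice(160,300)); tr=(slice(190,265),slice(312,375))
    else: box=(slice(155,245),slice(265,395)); tr=(slice(205,270),slice(185,260))
    m=np.zeros(z.shape,bool);m[box]=1
    def clean(k): 
        nl,l,s,c=cv2.connectedComponentsWithStats(k.astype(np.uint8)); return l==1+np.argmax(s[1:,4])
    k=clean(m&(z>.036)&(z<.058)); print("box",rect(W,k),k.sum())
    k=clean(m&(z>.0478)&(z<.055)); print("rim",rect(W,k),k.sum(), "lid z",np.nanmedian(z[m&(z>.03)&(z<.06)]))
    k=m&(z>.058)&(z<.075); print("knob",W[k].mean(0),k.sum(),W[k].max(0),W[k].min(0))
    m[:]=0;m[tr]=1;k=clean(m&(z>.012)&(z<.03));print("tray",rect(W,k),k.sum(),np.nanmedian(z[k]))
    for t in("lid_knob","tray"): print(t,[(np.round(q["pixel"]),round(q["conf"],2)) for q in nets.look_for(t,n)])
for t in ("radio","key","jar"):
    q=nets.look_for(t,"top")[0]["pixel"];f=np.load("top0.npz");W=cloud("top",f["d"]);print(t,q,W[int(q[1]),int(q[0])])
E
```

```text
top desk z [np.float64(0.000482623361672041), np.float64(0.00041984422978824654)]
box ((530.2506713867188, 36.11900329589844), (149.00485229492188, 218.7324981689453), 8.202600479125977) 5785
rim ((467.9254150390625, 21.424819946289062), (18.28636932373047, 206.94070434570312), 8.280878067016602) 310 lid z 0.046601150160942906
knob [0.5234 0.0826 0.066 ] 65 [0.5335 0.092  0.0712] [0.5142 0.0737 0.0581]
tray ((496.85589599609375, -229.22207641601562), (96.16365814208984, 131.108642578125), 75.85112762451172) 307 0.019142933014967056
lid_knob [(array([222., 218.]), 0.71), (array([435., 196.]), 0.33)]
tray [(array([339., 228.]), 0.69), (array([329., 298.]), 0.64), (array([224., 219.]), 0.64), (array([379., 161.]), 0.57)]
scene desk z [np.float64(0.0025945581186890276), np.float64(0.04677194849245769)]
box ((530.5031127929688, 35.76319122314453), (149.37022399902344, 222.02157592773438), 8.136610984802246) 3695
rim ((531.3178100585938, 30.06421661376953), (149.3700408935547, 210.1610565185547), 8.136751174926758) 530 lid z 0.04656488714785384
knob [0.537  0.0788 0.0644] 54 [0.7256 0.0921 0.0685] [0.5159 0.0412 0.0581]
tray ((496.1007385253906, -229.32553100585938), (96.36800384521484, 134.8507537841797), 75.5546875) 471 0.01843602971179248
lid_knob [(array([332., 191.]), 0.67)]
tray [(array([213., 306.]), 0.82), (array([226., 236.]), 0.71)]
radio [155.1, 130.5] [0.745  0.2067 0.035 ]
key [222.5, 119.8] [0.7652 0.0457 0.0371]
jar [312.4, 128.6] [ 0.7232 -0.1656  0.065 ]
```

```bash
cat >> h.py <<'E'
C=np.array([.531,.0304]);A=np.radians(8.2);Rb=np.array([[np.cos(A),-np.sin(A)],[np.sin(A),np.cos(A)]])
def bw(x,y,z): return [*(C+Rb@[x,y]),z]
def wb(p): return Rb.T@(np.asarray(p)[:2]-C)
def st():
    s=manip.get_state();print("t %.1f"%s["t"],"body",np.round(wb(s["ee_pos"]),4),"z %.4f"%s["ee_pos"][2],"F",np.round(s["contact_force"],1),"gap %.4f"%s["finger_gap"],"grip %.1f"%s["grip_force"])
E
python3 - <<'E'
from h import *
q=min((down(A+np.pi/2),down(A-np.pi/2)),key=lambda q:abs((manip.ik(bw(0,.053,.15),q) if manip.ik(bw(0,.053,.15),q) is not None else [9]*7)[6]))
manip.movep(bw(0,.053,.15),q); jaws.command_gripper(.045)
manip.move_linear(bw(0,.053,.064),force_limit=10);st()
jaws.command_gripper(0,force=15);st()
y=wb(manip.get_state()["ee_pos"])[1]
print(manip.move_linear(bw(0,.202,.064),max_speed=.08,force_limit=18));st()
jaws.command_gripper(.045);manip.move_linear(bw(0,.2,.15));st()
p,d=imaging.camera("top");cv2.imwrite("pics/top1.png",p);np.savez("top1.npz",p=p,d=d)
cv2.imwrite("pics/top1c.png",cv2.resize(p[160:280,90:290],None,fx=4,fy=4,interpolation=cv2.INTER_CUBIC))
E
```

```text
t 4.9 body [0.0004 0.0534] z 0.0645 F [ 0.1 -0.4  1. ] gap 0.0453 grip 0.0
t 5.4 body [0.0003 0.0529] z 0.0644 F [ 0.4 -0.3  4.8] gap 0.0191 grip 15.0
False
t 7.5 body [0.0004 0.199 ] z 0.0643 F [-1.  -9.6 10.8] gap 0.0189 grip 15.0
t 8.8 body [-0.0003  0.1995] z 0.1493 F [ 0.3 -0.3 -0.1] gap 0.0451 grip 0.0
```

View pics/top1c.png

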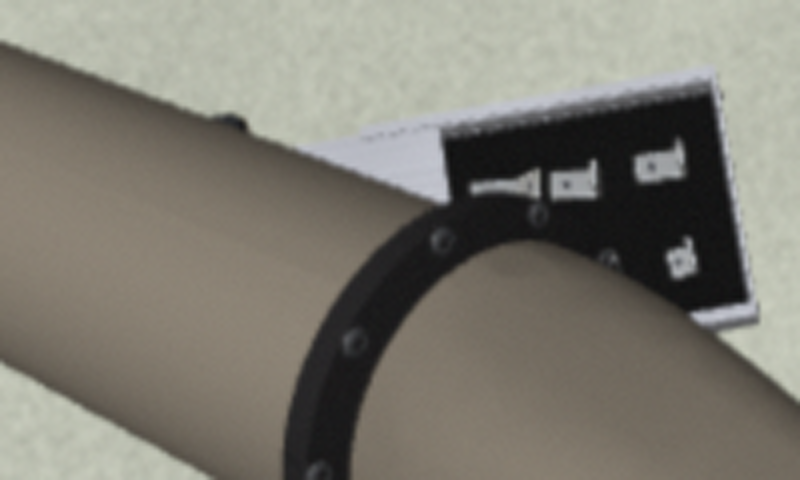

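The arm hides part of the box. The bent bracket seems to be at crop (505,186) and the short one at (680,258). I'll move aside for a clear view.

Run:
```python
from h import *
manip.movep([.44,-.36,.2],down(np.arctan2(-.36,.44)))
p,d=imaging.camera("top");np.savez("top2.npz",p=p,d=d);W=cloud("top",d)
c=cv2.resize(p[175:265,140:290],None,fx=5,fy=5,interpolation=cv2.INTER_CUBIC);cv2.imwrite("pics/top2c.png",c)
# bright blobs inside box
b=np.einsum('ji,...j->...i',Rb,W[...,:2]-C)
g=p.min(2);m=(abs(b[...,0])<.062)&(b[...,1]>-.095)&(b[...,1]<.062)&(g>75)
n,l,s,_=cv2.connectedComponentsWithStats(m.astype(np.uint8))
for i in range(1,n):
    if s[i,4]<8: continue
    k=l==i;v,u=np.nonzero(k);print("px %.1f %.1f"%(u.mean(),v.mean()),"n",s[i,4],"body mean",np.nanmean(b[k],0).round(4),"rng",np.nanmin(b[k],0).round(3),np.nanmax(b[k],0).round(3),"z",np.nanpercentile(W[k][:,2],[5,50,95]).round(3))
    # row profile along body y
    if s[i,4]>25:
        print(cv2.minAreaRect((b[k]*1000).astype(np.float32)))
st()
```

```text
px 202.8 220.1 n 108 body mean [-0.0012  0.0597] rng [-0.062  0.058] [0.062 0.062] z [0.043 0.046 0.049]
((-0.14874649047851562, 59.84758758544922), (4.28325891494751, 123.51716613769531), 89.83226013183594)
px 254.7 200.9 n 91 body mean [ 0.0292 -0.0616] rng [ 0.021 -0.077] [ 0.038 -0.047] z [0.005 0.009 0.034]
((29.842525482177734, -61.96450424194336), (29.5770320892334, 17.0531063079834), 89.70014953613281)
px 233.3 205.7 n 83 body mean [ 0.0271 -0.01  ] rng [ 0.018 -0.025] [0.038 0.004] z [0.004 0.008 0.034]
((29.05438232421875, -10.944585800170898), (27.61970329284668, 19.8543643951416), 83.3742446899414)
px 216.0 207.7 n 124 body mean [0.029  0.0307] rng [0.02  0.008] [0.039 0.052] z [0.005 0.009 0.03 ]
((30.08734893798828, 29.794631958007812), (43.927734375, 18.517433166503906), 87.9903335571289)
px 260.2 224.8 n 50 body mean [-0.0292 -0.065 ] rng [-0.038 -0.073] [-0.018 -0.057] z [0.003 0.008 0.035]
((-27.859163284301758, -64.8633804321289), (17.961124420166016, 16.268815994262695), 13.790679931640625)
px 238.1 228.4 n 91 body mean [-0.0285 -0.0129] rng [-0.037 -0.028] [-0.019  0.002] z [0.005 0.008 0.034]
((-27.83283233642578, -12.982556343078613), (17.355581283569336, 30.51805305480957), 2.1143858432769775)
px 216.2 233.4 n 89 body mean [-0.0311  0.0392] rng [-0.04   0.023] [-0.022  0.054] z [0.005 0.009 0.036]
((-31.05186653137207, 38.2205810546875), (17.093425750732422, 30.95353126525879), 6.454063892364502)
t 11.0 body [-0.1447 -0.3723] z 0.1999 F [-0.4 -0.1 -0.8] gap 0.0445 grip 0.0
```

View pics/top2c.png

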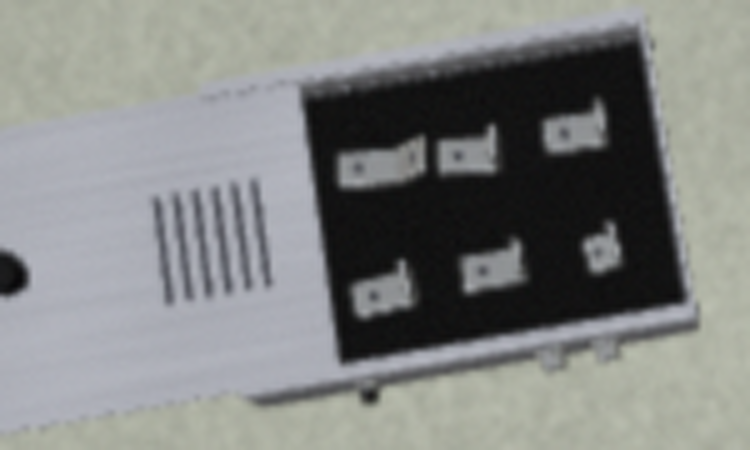

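The lid is fully open. The bent bracket is at crop (380,165), +x row, body y about +37. The short one is at crop (602,252), −x row, body y about −58. The other four are sound, and I'll take the bent one first.

```bash
cat >> h.py <<'E'
T=np.array([.4965,-.2293]);TA=np.radians(-14.1)
def pick(x,y,yaw):
    q=down(A+yaw);jaws.command_gripper(.032)
    manip.movep(bw(x,y,.12),q); manip.move_linear(bw(x,y,.05),max_speed=.2)
    print("touch",manip.move_linear(bw(x,y,.0215),max_speed=.06,force_limit=6));st()
    jaws.command_gripper(0,force=20);st()
    manip.move_linear(bw(x,y,.13),max_speed=.1);st()
def place(tx,dz=.0205):
    p=T+tx*np.array([np.cos(TA),np.sin(TA)]);q=down(TA)
    manip.movep([*p,.13],q);st()
    print("touch",manip.move_linear([*p,dz],max_speed=.08,force_limit=5));st()
    jaws.command_gripper(.026);manip.move_linear([*p,.13],max_speed=.2);st()
E
python3 - <<'E'
from h import *
pick(.0295,.027,np.radians(-2))
E
```

```text
touch False
t 14.2 body [0.0294 0.0272] z 0.0213 F [ 0.7 -0.3  0.3] gap 0.0323 grip 0.0
t 14.6 body [0.0297 0.027 ] z 0.0218 F [-0.4 -0.2  2. ] gap 0.0153 grip 20.0
t 15.9 body [0.029  0.0269] z 0.1293 F [ 0.7  0.4 -1. ] gap 0.0150 grip 20.0
```

Run:
```python
from h import *
place(.03)
pick(-.0285,-.065,np.radians(8))
p,d=imaging.camera("scene");cv2.imwrite("pics/scene3c.png",cv2.resize(p[130:290,170:400],None,fx=3.4,fy=3.4,interpolation=cv2.INTER_CUBIC))
```

```text
t 17.0 body [-0.0424 -0.2615] z 0.1302 F [ 0.8  0.3 -0.2] gap 0.0152 grip 20.0
touch False
t 18.5 body [-0.0431 -0.2637] z 0.0210 F [ 0.  -0.2 -0.8] gap 0.0152 grip 20.0
t 19.6 body [-0.0442 -0.2635] z 0.1292 F [-0.5 -0.   0.1] gap 0.0260 grip 0.0
touch False
t 21.9 body [-0.0285 -0.0648] z 0.0214 F [ 0.2  0.2 -0.3] gap 0.0318 grip 0.0
t 22.3 body [-0.0283 -0.065 ] z 0.0217 F [-0.1 -0.4  1.3] gap 0.0160 grip 20.0
t 23.6 body [-0.0289 -0.065 ] z 0.1294 F [ 0.6 -0.3 -0.2] gap 0.0155 grip 20.0
```

View pics/scene3c.png

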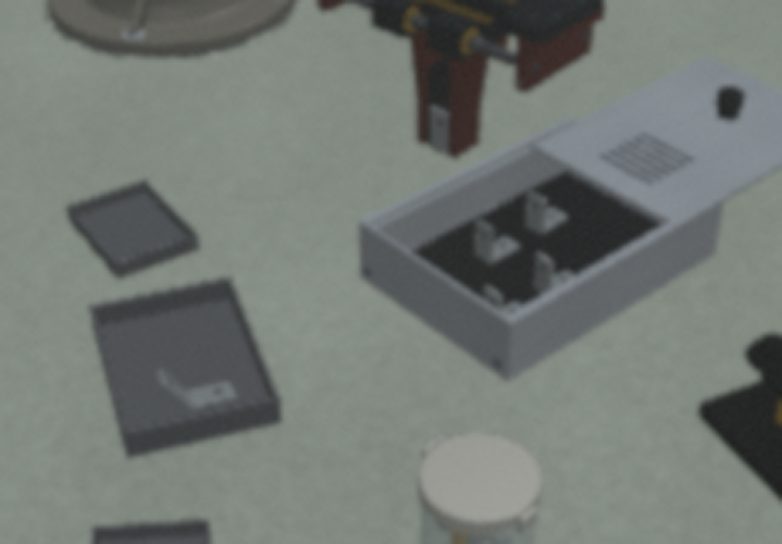

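The bent bracket lies in the tray at crop (200,390) and the short one is in the jaws at (440,125). The four good ones still stand in the box. Next I'll place the short one and shut the lid.

Run:
```python
from h import *
place(-.03)
q=min((down(A+np.pi/2),down(A-np.pi/2)),key=lambda q:abs((manip.ik(bw(0,.2,.15),q) if manip.ik(bw(0,.2,.15),q) is not None else [9]*7)[6]))
manip.movep(bw(0,.2,.15),q); jaws.command_gripper(.045)
manip.move_linear(bw(0,.2,.064),force_limit=10);st()
jaws.command_gripper(0,force=15);st()
print(manip.move_linear(bw(0,.0375,.064),max_speed=.08,force_limit=18));st()
jaws.command_gripper(.045);manip.move_linear(bw(0,.04,.15));st()
manip.movep([.44,-.40,.22],down(np.arctan2(-.40,.44)))
p,d=imaging.camera("top");W=cloud("top",d)
k=(W[...,2]>.058)&(W[...,2]<.072)&(np.linalg.norm(W[...,:2]-bw(0,.04,0)[:2],axis=2)<.03);print("knob body",wb(W[k].mean(0)))
cv2.imwrite("pics/top4c.png",cv2.resize(p[80:300,80:400],None,fx=2.5,fy=2.5,interpolation=cv2.INTER_CUBIC));st()
```

```text
t 24.4 body [-0.0981 -0.2391] z 0.1301 F [-0.6  1.3  0.3] gap 0.0158 grip 20.0
touch False
t 25.9 body [-0.0986 -0.2409] z 0.0209 F [0.5 0.4 0.1] gap 0.0160 grip 20.0
t 27.0 body [-0.0997 -0.2408] z 0.1292 F [ 0.5 -0.4  0.3] gap 0.0260 grip 0.0
t 29.9 body [0.0003 0.2006] z 0.0645 F [-0.4  0.1  0.8] gap 0.0447 grip 0.0
t 30.4 body [0.0003 0.1989] z 0.0644 F [ 0.7 -3.9  6.3] gap 0.0193 grip 15.0
False
t 32.6 body [0.0003 0.0387] z 0.0644 F [1.4 7.5 3.9] gap 0.0196 grip 15.0
t 34.0 body [-0.0005  0.0396] z 0.1493 F [1.1 0.2 0.5] gap 0.0449 grip 0.0
knob body [1.25193997e-06 3.87759924e-02]
t 35.8 body [-0.1504 -0.4117] z 0.2197 F [-0.2  0.4  0.7] gap 0.0451 grip 0.0
```

View pics/top4c.png

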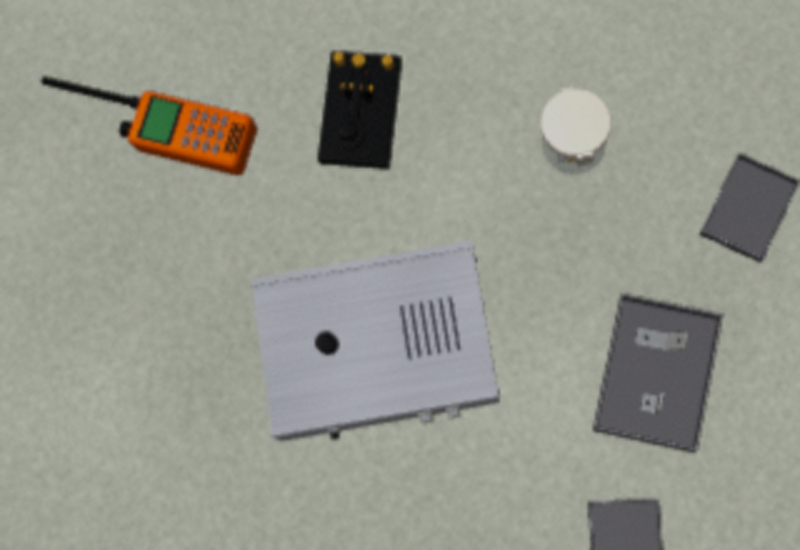

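The lid is flush with no gap, with the knob at (327,342). Both scrap brackets are in the tray at (662,339) and (652,402), and the other things on the desk have not moved.

```bash
python3 -c "
from cell import manip
print(manip.finish_job())"
```

```text
the job is handed in; nothing more can be done
None
```

The job is handed in: the bent and the short bracket are in the grey parts tray, the four good ones were left standing in the enclosure, and the lid is fully shut again, with the last move ending at about 36 s on the robot's clock.

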